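Put the salt away in the push-push spice drawer

TASK

Put the salt shaker away in the little push-to-open drawer: press the green drawer front in and let go so that it springs out, stand the salt shaker upright in the drawer, then push the drawer in until its catch locks and it stays shut when you let go. The catch sits on a rubber stop, so press gently: push until you feel it come up against the stop and no harder (keep well under 20 N), and leave the other things where they are.

Things in the scene. Friction and masses are not known exactly. Their poses are not given: they have to be found in the camera images.
- drawer_unit: pale wooden countertop box, 170 mm wide, 130 mm deep, 128 mm high, fixed to the worktop, open at the front; origin at the centre of its underside; x points into the box (away from the drawer front), z up. Its front edge is 65 mm from the origin along -x. The drawer in it slides along the unit's x axis
- drawer (a joint): drawer travel (m): 0 latched, 0.085 sprung fully out (unit -x), negative pressed in past 0. A damped 4 to 5 N spring pushes it out. Pressed in and let go, a latched drawer springs out, an open one locks at 0. Either needs 5 to 27 mm past 0: hidden, varies. Soon after, at most 4 mm on, a rubber stop adds 4 to 6 N per mm. Pressed too little, the state stays; it changes as the press is let off
- press_spot (a point): small round silver dot on the outer face of the green drawer front, 80 mm above the worktop, where the drawer is to be pressed; moves with the drawer. The front is 164 mm wide, 10 mm thick and reaches from 8 to 100 mm above the worktop; with the drawer latched it stands 44 mm out from the box's front edge. Axes as drawer_unit: press along +x
- drawer_floor (a point): centre of the drawer's floor (upper side), 20 mm above the worktop; moves with the drawer. The floor is 80 mm (x) by 138 mm (y); front wall 100 mm, side and back walls 55 mm above the worktop. With the drawer fully out, the whole floor lies in the open, its back end 39 mm in front of the box. Axes as drawer_unit
- salt_shaker: salt shaker, clear with a pale grey cap and salt at the bottom, 44 mm in diameter at most, 90 mm high, the cap from about 70 mm up being 34 mm in diameter; stands upright on the worktop left or right of the drawer unit; origin at the centre of its underside, z up; about 0.1 kg
- jam_jar: bystander: jam jar with a gold lid, 69 mm in diameter, 89 mm high; origin under its centre
- mug: bystander: white mug with a yellow band, 84 mm wide, 121 mm with its handle, 90 mm high; origin near the centre of its underside
- spice_jar: bystander: spice jar with a green cap, 46 mm in diameter, 106 mm high; origin under its centre
Things that resemble listed ones, but are neither listed nor needed, are in the scene too. Leave any purple or yellow look-alike of the salt_shaker alone.

How it is judged:
By the outcome, as a careful person would: the job done as asked, in the order asked, and still so for the second after the job is handed in, with the robot touching nothing.
It also fails if it takes over 72 s, if anything falls off the work surface, if the arm or the gripper's body presses on something with over 40 N, if the wrist force passes 120 N, or if a joint passes its speed limit or range.

ROBOT

A 6-joint arm with a two-finger parallel gripper is mounted at the origin on a cart in front of the work surface, level with it; the furniture and walls round the work are solid. World frame = base frame: x ahead of the robot, y to its left, z up, the work surface at z = 0. Lengths are in m, angles in rad, forces in N, time in s.
With the tool pointing down it reaches from about 0.375 to 0.925 m from the base axis. Payload 5.7 kg.
Tool frame: the origin (TCP) lies on the centre line of the jaws, within the pads' length; the fingertips stand 8 mm ahead of it and the grasp point (between the pads) lies 11 mm behind it; z points along the fingers, y is the line along which they close (so a half turn about z gives the same grasp; the last joint's range is limited). The gripper opens to 88 mm and grips with 3 to 60 N. Pads are 20 mm wide; open, the fingers measure 115 mm over their backs; the gripper's body (75 mm by 178 mm) begins 61 mm behind the grasp point.
Start: joints at [1.201, 0.359, 1.51, -0, 1.272, -0.115], TCP at [0.151, 0.581, 0.231] pointing down, gripper open.
Joint ranges: [-2.97, 2.97], [-1.01, 2.36], [0.21, 2.38], [-0.96, 4.11], [0.2, 2.71], [-2.98, 2.98]. Speed limits (rad/s): [2.39, 2.39, 3.14, 3.14, 3.14, 3.14].

INTERFACE

Orientations are given as a unit quaternion [w, x, y, z].
In Python, from workcell import arm, imaging, ticket gives the robot as it stands. The module is installed in compiled form; this text tells all that it offers.
- The arm moves only by the tool servo_tool, never from a script. Its argument "deltas" is a list of rows, each an object of numbers: "ax", "ay", "az": the turn, a rotation vector about the tool's x, y, z in degrees; "tx", "ty", "tz": the shift along the tool's x, y, z in mm; "fingers": the finger opening in mm, from 0 to 87.8. A call has 1 to 10 rows; each row shifts and turns the commanded pose from where the row before left it, along the tool's axes as they then stand; what a row does not reach is not made up. A row lasts 1/8 s, in which the tool goes at most 62.5 mm and 10.7 degrees, less where a joint would pass 70% of its speed; a pose out of reach is approached as far as the arm can. A call with a gripper value outside its range is refused whole. The fingers move at their own pace and stop on an object; "force" is the grip in N (left out, the last holds). Time passes only in rows, so rows that do not move let the fingers close. It gives the time, the measured TCP pose, the force, the opening and the grip force at its end, in the units of the state.
- arm.state(): the state, without advancing time (a new reading comes with each control period).
- imaging.snapshot(name): name is "side" or "top"; returns a dict with "color" (420x560x3 uint8, blue, green, red), "fx", "fy", "cx", "cy" (pixels), "camera_from_world" (4x4, takes a point from world to camera coordinates). Camera axes: x right, y down, z forward; pixel columns grow to the right and rows downward; lengths in m; the calibration is good to about 2 mm. A picture is of the moment at which its call begins. There is no depth.
- ticket.job_done(): hands the job in; it is judged then, once.
The state is a dict: "t": time; "qpos": joint angles; "joint_vel": joint speeds; "effort": joint torques, N m; "ee_pos": TCP position; "orientation": TCP orientation; "wrist_force": force on the tool from outside, world axes, zero at the start; "torque": the same for the moment, N m; "gripper_width": opening from 0.0 (shut) to 1.0 (fully open); "grip_force": force on a finger pad.
Only numpy, scipy, OpenCV 4.12 (cv2) and the standard library are available. Lean on these libraries where they do the work, as an engineer would, in place of code of your own. Each camera call takes 0.05 s, during which the arm holds its last target. There are 200 camera calls.

## Working session

There is one attempt and no reset: what is moved stays moved. The work goes in short steps, Python scripts to look and compute and a tool call to move; the robot and the scene stay as the last step left them, time stands still between calls to the robot, and variables do not carry over. Pictures are saved under pics/ and viewed, at most 10 in all, crops included, and the job is handed in when it is done.

Besides the shell and the picture viewer there is one more tool, called after "Call:" as name(argument=value, ...), one argument or row to a line, values as JSON. servo_tool: Moves the arm, as the interface text tells. Its arguments: {"type":"object","properties":{"deltas":{"type":"array","items":{"type":"object","properties":{"ax":{"type":"number"},"ay":{"type":"number"},"az":{"type":"number"},"tx":{"type":"number"},"ty":{"type":"number"},"tz":{"type":"number"},"fingers":{"type":"number"}}}},"force":{"type":"number"}},"required":["deltas"]}

```bash
mkdir -p pics
cat > h.py <<'E'
import numpy as np, cv2
from workcell import arm, imaging, ticket
def ray(s,u,v):
    T=np.array(s["camera_from_world"]);R=T[:3,:3];o=-R.T@T[:3,3]
    d=R.T@np.array([(u-s["cx"])/s["fx"],(v-s["cy"])/s["fy"],1]);return o,d/np.linalg.norm(d)
def onplane(s,u,v,z):
    o,d=ray(s,u,v);return o+d*(z-o[2])/d[2]
def proj(s,p):
    T=np.array(s["camera_from_world"]);c=T[:3,:3]@np.array(p)+T[:3,3]
    return np.array([s["fx"]*c[0]/c[2]+s["cx"],s["fy"]*c[1]/c[2]+s["cy"]])
def tri(a,ua,b,ub):
    o1,d1=ray(a,*ua);o2,d2=ray(b,*ub)
    k=np.linalg.lstsq(np.c_[d1,-d2],o2-o1,rcond=None)[0]
    p,q=o1+k[0]*d1,o2+k[1]*d2;return (p+q)/2,np.linalg.norm(p-q)
E
python3 - <<'E'
from h import *
for n in("top","side"):
    s=imaging.snapshot(n);cv2.imwrite(f"pics/{n}0.png",s["color"])
    T=np.array(s["camera_from_world"]);print(n,-T[:3,:3].T@T[:3,3],T[:3,:3].round(2).tolist(),s["fx"])
print(arm.state())
E
```

```text
top [ 0.35083493 -0.04036083  1.28530935] [[-0.01, -1.0, -0.03], [-0.99, 0.01, -0.17], [0.17, 0.02, -0.99]] 532.6817417251445
side [ 0.66489439 -0.6447383   1.23795903] [[0.99, 0.14, -0.0], [0.12, -0.87, -0.48], [-0.07, 0.48, -0.88]] 502.9089136979869
{'t': 0.1, 'qpos': array([ 1.20092981e+00,  3.59435877e-01,  1.51131321e+00, -2.85758215e-05,
        1.27247323e+00, -1.15096084e-01]), 'joint_vel': array([ 0.00028644, -0.00221293, -0.00044416,  0.00135938,  0.00181152,
       -0.00137226]), 'effort': array([ 1.64958368e-05, -5.16347086e+01, -2.71405470e+01,  6.76302309e-02,
        2.75652681e-02, -8.42681743e-06]), 'ee_pos': array([0.15101188, 0.5800687 , 0.22989608]), 'orientation': array([-1.82397293e-04,  1.27036762e-01,  9.91897675e-01, -7.94273640e-04]), 'wrist_force': array([ 0.42026218,  0.07791864, -0.37110954]), 'torque': array([-0.02776839,  0.03314379, -0.01505967]), 'grip_force': 0.0, 'gripper_width': 0.9957040632210702}
```

View pics/top0.png

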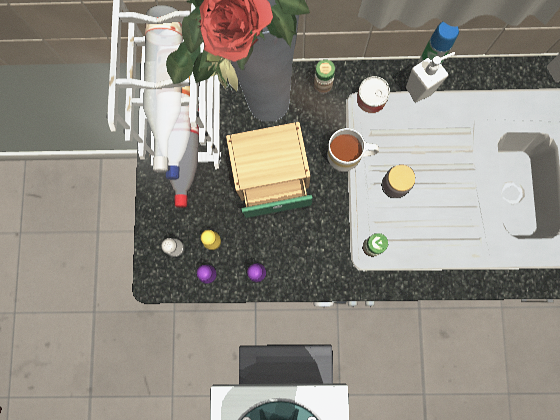

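View pics/side0.png

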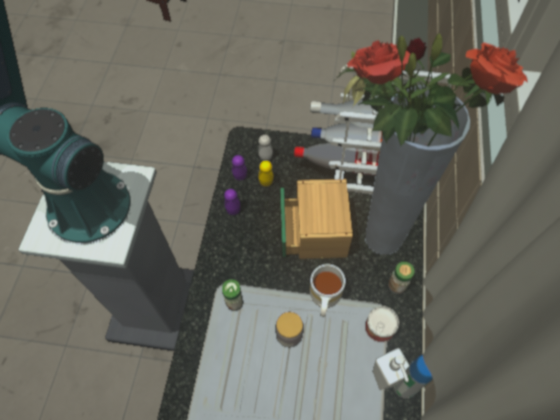

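Top picture: candidates for the shaker are grey cap (172,246), yellow (210,240), purple (206,273) and (256,272). By description it is the grey-capped clear one at (172,246), side (264,147). The drawer front is green, (243,212)–(311,200) in the top view.

Run:
```python
from h import *
t=imaging.snapshot("top");s=imaging.snapshot("side")
c=cv2.resize(t["color"][215:295,150:280],None,fx=6,fy=6,interpolation=cv2.INTER_CUBIC);cv2.imwrite("pics/crop1.png",c)
hsv=cv2.cvtColor(t["color"],cv2.COLOR_BGR2HSV)
m=cv2.inRange(hsv,(60,80,30),(90,255,255));m[:,:235]=0;m[:,325:]=0;m[:185]=0;m[225:]=0
cs=max(cv2.findContours(m,0,1)[0],key=cv2.contourArea);r=cv2.minAreaRect(cs);print("front",r)
b=cv2.boxPoints(r);P=np.array([onplane(t,*q,.1) for q in b]);print(P.round(4))
for i in range(4): print(np.linalg.norm(P[i]-P[(i+1)%4]).round(4),end=" ")
print()
def blob(im,box,f):
    x0,y0,x1,y1=box;h=cv2.cvtColor(im,cv2.COLOR_BGR2HSV)[y0:y1,x0:x1]
    m=f(h);n,l,st,ce=cv2.connectedComponentsWithStats(m)
    i=1+st[1:,4].argmax();return ce[i]+[x0,y0],st[i]
grey=lambda h:cv2.inRange(h,(0,0,150),(179,60,255))
g1=blob(t["color"],(150,225,190,265),grey);g2=blob(s["color"],(250,130,280,162),grey)
print(g1,g2,tri(t,g1[0],s,g2[0]),onplane(t,*g1[0],.085),onplane(s,*g2[0],.085))
for n,f,bt in(("yel",lambda h:cv2.inRange(h,(20,120,100),(35,255,255)),(195,225,225,255)),("p1",lambda h:cv2.inRange(h,(130,80,40),(165,255,255)),(190,258,222,290)),("p2",lambda h:cv2.inRange(h,(130,80,40),(165,255,255)),(240,258,272,290))):
    q=blob(t["color"],bt,f);print(n,q,onplane(t,*q[0],.085))
for n,u in(("white bottle",(181,200)),("mug",(347,148)),("spice",(376,244))): print(n,onplane(t,*u,.09))
# box top corners
m=cv2.inRange(hsv,(8,40,140),(28,200,255));m[:120]=0;m[198:]=0;m[:,:220]=0;m[:,320:]=0
r=cv2.minAreaRect(max(cv2.findContours(m,0,1)[0],key=cv2.contourArea));print("box",r,np.array([onplane(t,*q,.128) for q in cv2.boxPoints(r)]).round(3))
```

```text
front ((277.34002685546875, 205.7567901611328), (9.849467277526855, 71.38489532470703), 79.04593658447266)
[[ 0.5506  0.0768  0.1   ]
 [ 0.5793 -0.0821  0.1   ]
 [ 0.5571 -0.0859  0.1   ]
 [ 0.5284  0.0725  0.1   ]]
0.1615 0.0226 0.161 0.0226 
(array([171.84980237, 246.74703557]), array([ 12,  13,  21,  18, 253], dtype=int32)) (array([263.8490566 , 139.01886792]), array([10,  6,  9,  7, 53], dtype=int32)) (array([0.46874033, 0.23780389, 0.0852995 ]), np.float64(0.0068839980479995155)) [0.46567078 0.23623726 0.085     ] [0.47162142 0.2400097  0.085     ]
yel (array([210.83773585, 239.67924528]), array([  6,   5,  20,  20, 265], dtype=int32)) [0.48057564 0.14761045 0.085     ]
p1 (array([206.32517483, 273.47552448]), array([  7,   7,  20,  19, 286], dtype=int32)) [0.40448216 0.15694002 0.085     ]
p2 (array([256.02517986, 272.05755396]), array([  7,   5,  19,  19, 278], dtype=int32)) [0.40631475 0.04510412 0.085     ]
white bottle [0.57229114 0.21650052 0.09      ]
mug [ 0.68856354 -0.16676495  0.09      ]
spice [ 0.46531178 -0.22451924  0.09      ]
box ((269.19366455078125, 164.39169311523438), (74.00283813476562, 76.10784912109375), 79.2156982421875) [[ 0.713  0.112  0.128]
 [ 0.743 -0.058  0.128]
 [ 0.575 -0.086  0.128]
 [ 0.546  0.08   0.128]]
```

View pics/crop1.png

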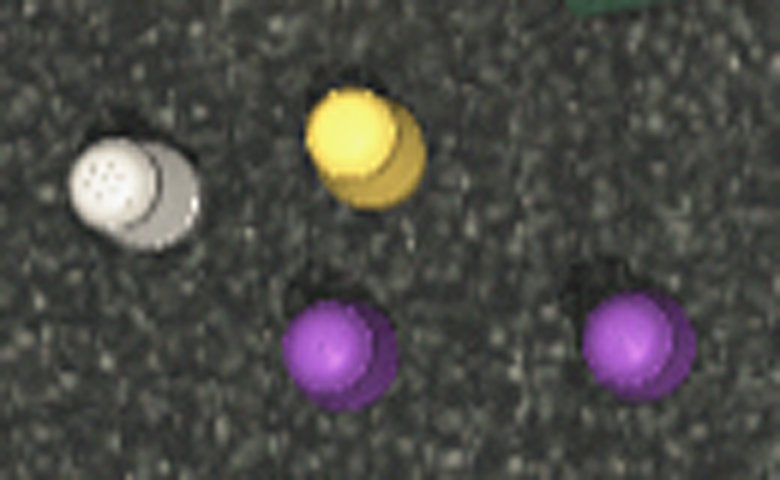

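Crop confirms the grey/clear shaker, cap centre about top px (169,246), → about (0.470, 0.241). Drawer front centre is about (0.556, -0.004) with yaw 10.1°, which agrees with the box's back edge. Next I turn the tool to the drawer's axes and move to the front with the fingers closed.

Call:
servo_tool(
  deltas=[
    {"az": -8.2, "fingers": 0},
    {"az": -8.2, "fingers": 0},
    {"az": -8.2, "fingers": 0},
    {"tx": -17, "ty": -46},
    {"tx": -17, "ty": -46},
    {"tx": -17, "ty": -46},
    {"tx": -17, "ty": -46},
    {"tx": -17, "ty": -46},
    {"tx": -17, "ty": -46},
    {"tx": -17, "ty": -46},
  ],
)

```text
schema error: expected keys ax, ay, az, tx, ty, tz, fingers
```

Call:
servo_tool(
  deltas=[
    {"tx": -17, "ty": -46},
    {"tx": -17, "ty": -46},
    {"tx": -17, "ty": -46},
    {"tx": -17, "ty": -46},
    {"tx": -17, "ty": -46},
    {"tx": -17, "ty": -46},
    {"tx": -17, "ty": -46},
    {"tz": 40},
    {"tz": 40},
    {"tz": 20},
  ],
)

```text
schema error: expected keys ax, ay, az, tx, ty, tz, fingers
```

Run:
```python
from h import *
s=imaging.snapshot("side");cv2.imwrite("pics/s1.png",cv2.resize(s["color"][130:280,200:400],None,fx=4,fy=4,interpolation=cv2.INTER_CUBIC))
a=arm.state();print(a["t"],a["ee_pos"],a["orientation"],a["wrist_force"],a["gripper_width"])
```

```text
0.25 [0.15111527 0.58033259 0.23024895] [-1.30784823e-04  1.27072202e-01  9.91893365e-01 -4.36519002e-04] [-0.33463357 -0.056067    0.28735422] 0.9954808372827876
```

View pics/s1.png

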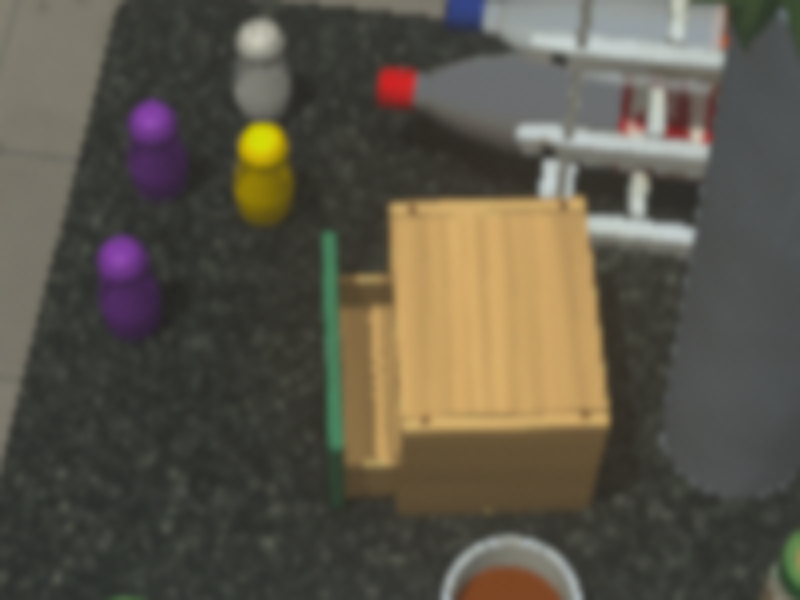

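The moves were refused because every row needs all the keys. The picture shows the scene unchanged: shaker cap at side px (265,139), green front at x≈(283,187–255).

Call:
servo_tool(
  deltas=[
    {"ax": 0, "ay": 0, "az": -8.2, "tx": 0, "ty": 0, "tz": 0, "fingers": 0},
    {"ax": 0, "ay": 0, "az": -8.2, "tx": 0, "ty": 0, "tz": 0, "fingers": 0},
    {"ax": 0, "ay": 0, "az": -8.2, "tx": 0, "ty": 0, "tz": 0, "fingers": 0},
    {"ax": 0, "ay": 0, "az": 0, "tx": -17, "ty": -46, "tz": 0, "fingers": 0},
    {"ax": 0, "ay": 0, "az": 0, "tx": -17, "ty": -46, "tz": 0, "fingers": 0},
    {"ax": 0, "ay": 0, "az": 0, "tx": -17, "ty": -46, "tz": 0, "fingers": 0},
    {"ax": 0, "ay": 0, "az": 0, "tx": -17, "ty": -46, "tz": 0, "fingers": 0},
    {"ax": 0, "ay": 0, "az": 0, "tx": -17, "ty": -46, "tz": 0, "fingers": 0},
    {"ax": 0, "ay": 0, "az": 0, "tx": -17, "ty": -46, "tz": 0, "fingers": 0},
    {"ax": 0, "ay": 0, "az": 0, "tx": -17, "ty": -46, "tz": 0, "fingers": 0},
  ],
  force=10,
)

```text
t: 1.5
ee_pos: [0.325, 0.2828, 0.2308]
orientation: [0.0, -0.087, 0.996, 0.0]
wrist_force: [1.0, 0.0, 0.4]
gripper_width: 0.007
grip_force: 0.0
```

Call:
servo_tool(
  deltas=[
    {"ax": 0, "ay": 0, "az": 0, "tx": -17, "ty": -46, "tz": 0, "fingers": 0},
    {"ax": 0, "ay": 0, "az": 0, "tx": -17, "ty": -46, "tz": 0, "fingers": 0},
    {"ax": 0, "ay": 0, "az": 0, "tx": -17, "ty": -46, "tz": 0, "fingers": 0},
    {"ax": 0, "ay": 0, "az": 0, "tx": -17, "ty": -46, "tz": 0, "fingers": 0},
    {"ax": 0, "ay": 0, "az": 0, "tx": -17, "ty": -46, "tz": 0, "fingers": 0},
    {"ax": 0, "ay": 0, "az": 0, "tx": -17, "ty": -46, "tz": 0, "fingers": 0},
    {"ax": 0, "ay": 0, "az": 0, "tx": -17, "ty": -46, "tz": 0, "fingers": 0},
    {"ax": 0, "ay": 0, "az": 0, "tx": 0, "ty": 0, "tz": 0, "fingers": 0},
  ],
)

```text
t: 2.5
ee_pos: [0.4994, -0.015, 0.2307]
orientation: [0.001, -0.085, 0.996, -0.001]
wrist_force: [0.5, -0.4, -0.3]
gripper_width: 0.008
grip_force: 0.0
```

Call:
servo_tool(
  deltas=[
    {"ax": 0, "ay": 0, "az": 0, "tx": 0, "ty": 0, "tz": 40, "fingers": 0},
    {"ax": 0, "ay": 0, "az": 0, "tx": 0, "ty": 0, "tz": 40, "fingers": 0},
    {"ax": 0, "ay": 0, "az": 0, "tx": 0, "ty": 0, "tz": 40, "fingers": 0},
    {"ax": 0, "ay": 0, "az": 0, "tx": 0, "ty": 0, "tz": 30, "fingers": 0},
    {"ax": 0, "ay": 0, "az": 0, "tx": -18, "ty": 0, "tz": 0, "fingers": 0},
    {"ax": 0, "ay": 0, "az": 0, "tx": -18, "ty": 0, "tz": 0, "fingers": 0},
    {"ax": 0, "ay": 0, "az": 0, "tx": -4, "ty": 0, "tz": 0, "fingers": 0},
    {"ax": 0, "ay": 0, "az": 0, "tx": 0, "ty": 0, "tz": 0, "fingers": 0},
  ],
)

```text
t: 3.5
ee_pos: [0.5361, -0.0047, 0.0807]
orientation: [-0.0, -0.088, 0.996, 0.0]
wrist_force: [-0.7, 0.5, -0.1]
gripper_width: 0.004
grip_force: 0.0
```

Call:
servo_tool(
  deltas=[
    {"ax": 0, "ay": 0, "az": 0, "tx": -2, "ty": 0, "tz": 0, "fingers": 0},
    {"ax": 0, "ay": 0, "az": 0, "tx": -2, "ty": 0, "tz": 0, "fingers": 0},
    {"ax": 0, "ay": 0, "az": 0, "tx": 0, "ty": 0, "tz": 0, "fingers": 0},
  ],
)

```text
t: 3.88
ee_pos: [0.5407, -0.0047, 0.0808]
orientation: [0.0, -0.087, 0.996, -0.0]
wrist_force: [0.3, 0.0, -0.5]
gripper_width: 0.007
grip_force: 0.0
```

Call:
servo_tool(
  deltas=[
    {"ax": 0, "ay": 0, "az": 0, "tx": -2, "ty": 0, "tz": 0, "fingers": 0},
    {"ax": 0, "ay": 0, "az": 0, "tx": 0, "ty": 0, "tz": 0, "fingers": 0},
  ],
)

```text
t: 4.12
ee_pos: [0.5429, -0.0044, 0.0807]
orientation: [0.0, -0.087, 0.996, -0.0]
wrist_force: [-0.7, 0.1, -0.2]
gripper_width: 0.002
grip_force: 0.0
```

Call:
servo_tool(
  deltas=[
    {"ax": 0, "ay": 0, "az": 0, "tx": -2, "ty": 0, "tz": 0, "fingers": 0},
    {"ax": 0, "ay": 0, "az": 0, "tx": 0, "ty": 0, "tz": 0, "fingers": 0},
  ],
)

```text
t: 4.38
ee_pos: [0.545, -0.004, 0.0807]
orientation: [0.0, -0.087, 0.996, -0.0]
wrist_force: [-0.7, 0.4, 0.8]
gripper_width: 0.003
grip_force: 0.0
```

Call:
servo_tool(
  deltas=[
    {"ax": 0, "ay": 0, "az": 0, "tx": -2, "ty": 0, "tz": 0, "fingers": 0},
    {"ax": 0, "ay": 0, "az": 0, "tx": 0, "ty": 0, "tz": 0, "fingers": 0},
  ],
)

```text
t: 4.62
ee_pos: [0.5456, -0.0037, 0.0805]
orientation: [-0.001, -0.087, 0.996, -0.0]
wrist_force: [-3.3, -1.4, 2.5]
gripper_width: 0.004
grip_force: 2.0
```

Call:
servo_tool(
  deltas=[
    {"ax": 0, "ay": 0, "az": 0, "tx": -2, "ty": 0, "tz": 0, "fingers": 0},
    {"ax": 0, "ay": 0, "az": 0, "tx": 0, "ty": 0, "tz": 0, "fingers": 0},
  ],
)

```text
t: 4.88
ee_pos: [0.5474, -0.0033, 0.0805]
orientation: [-0.001, -0.087, 0.996, 0.0]
wrist_force: [-4.8, -2.2, 1.9]
gripper_width: 0.003
grip_force: 2.4
```

Call:
servo_tool(
  deltas=[
    {"ax": 0, "ay": 0, "az": 0, "tx": -2, "ty": 0, "tz": 0, "fingers": 0},
    {"ax": 0, "ay": 0, "az": 0, "tx": 0, "ty": 0, "tz": 0, "fingers": 0},
  ],
)

```text
t: 5.12
ee_pos: [0.5493, -0.003, 0.0804]
orientation: [-0.001, -0.087, 0.996, 0.0]
wrist_force: [-5.1, -2.0, 3.0]
gripper_width: 0.006
grip_force: 2.5
```

Call:
servo_tool(
  deltas=[
    {"ax": 0, "ay": 0, "az": 0, "tx": -1.5, "ty": 0, "tz": 0, "fingers": 0},
    {"ax": 0, "ay": 0, "az": 0, "tx": 0, "ty": 0, "tz": 0, "fingers": 0},
  ],
)

```text
t: 5.38
ee_pos: [0.5507, -0.0027, 0.0804]
orientation: [-0.001, -0.087, 0.996, 0.0]
wrist_force: [-5.0, -2.3, 2.9]
gripper_width: 0.001
grip_force: 2.6
```

Call:
servo_tool(
  deltas=[
    {"ax": 0, "ay": 0, "az": 0, "tx": -1.5, "ty": 0, "tz": 0, "fingers": 0},
    {"ax": 0, "ay": 0, "az": 0, "tx": 0, "ty": 0, "tz": 0, "fingers": 0},
  ],
)

```text
t: 5.62
ee_pos: [0.5519, -0.0025, 0.0804]
orientation: [-0.002, -0.087, 0.996, 0.0]
wrist_force: [-5.4, -1.6, 3.7]
gripper_width: 0.001
grip_force: 2.9
```

Call:
servo_tool(
  deltas=[
    {"ax": 0, "ay": 0, "az": 0, "tx": -1.5, "ty": 0, "tz": 0, "fingers": 0},
    {"ax": 0, "ay": 0, "az": 0, "tx": 0, "ty": 0, "tz": 0, "fingers": 0},
  ],
)

```text
t: 5.88
ee_pos: [0.5533, -0.0022, 0.0804]
orientation: [-0.002, -0.087, 0.996, 0.0]
wrist_force: [-5.2, -2.4, 4.0]
gripper_width: 0.005
grip_force: 2.9
```

Call:
servo_tool(
  deltas=[
    {"ax": 0, "ay": 0, "az": 0, "tx": -1.5, "ty": 0, "tz": 0, "fingers": 0},
    {"ax": 0, "ay": 0, "az": 0, "tx": 0, "ty": 0, "tz": 0, "fingers": 0},
  ],
)

```text
t: 6.12
ee_pos: [0.5548, -0.0019, 0.0804]
orientation: [-0.002, -0.087, 0.996, 0.0]
wrist_force: [-5.7, -3.2, 4.1]
gripper_width: 0.0
grip_force: 2.9
```

Call:
servo_tool(
  deltas=[
    {"ax": 0, "ay": 0, "az": 0, "tx": -1.5, "ty": 0, "tz": 0, "fingers": 0},
    {"ax": 0, "ay": 0, "az": 0, "tx": 0, "ty": 0, "tz": 0, "fingers": 0},
  ],
)

```text
t: 6.38
ee_pos: [0.5561, -0.0017, 0.0803]
orientation: [-0.002, -0.087, 0.996, 0.0]
wrist_force: [-5.5, -2.1, 4.3]
gripper_width: 0.01
grip_force: 3.1
```

Call:
servo_tool(
  deltas=[
    {"ax": 0, "ay": 0, "az": 0, "tx": -1.5, "ty": 0, "tz": 0, "fingers": 0},
    {"ax": 0, "ay": 0, "az": 0, "tx": 0, "ty": 0, "tz": 0, "fingers": 0},
  ],
)

```text
t: 6.62
ee_pos: [0.5568, -0.0016, 0.0803]
orientation: [-0.003, -0.087, 0.996, -0.0]
wrist_force: [-8.4, -2.4, 5.9]
gripper_width: 0.003
grip_force: 4.2
```

Fx rose from 5.5 to 8.4 N while the tool advanced only 0.7 mm, so this is the stop. I let go and retreat.

Call:
servo_tool(
  deltas=[
    {"ax": 0, "ay": 0, "az": 0, "tx": 30, "ty": 0, "tz": 0, "fingers": 0},
    {"ax": 0, "ay": 0, "az": 0, "tx": 40, "ty": 0, "tz": 0, "fingers": 0},
    {"ax": 0, "ay": 0, "az": 0, "tx": 40, "ty": 0, "tz": 0, "fingers": 0},
    {"ax": 0, "ay": 0, "az": 0, "tx": 15, "ty": 0, "tz": 0, "fingers": 0},
    {"ax": 0, "ay": 0, "az": 0, "tx": 0, "ty": 0, "tz": -40, "fingers": 0},
    {"ax": 0, "ay": 0, "az": 0, "tx": 0, "ty": 0, "tz": -40, "fingers": 0},
    {"ax": 0, "ay": 0, "az": 0, "tx": 0, "ty": 30, "tz": -40, "fingers": 60},
    {"ax": 0, "ay": 0, "az": 0, "tx": 0, "ty": 50, "tz": 0, "fingers": 60},
  ],
)

```text
t: 7.62
ee_pos: [0.4276, 0.0559, 0.2045]
orientation: [0.005, -0.086, 0.996, -0.001]
wrist_force: [0.8, 0.6, -1.1]
gripper_width: 0.193
grip_force: 0.0
```

Run:
```python
from h import *
t=imaging.snapshot("top");s=imaging.snapshot("side")
a=arm.state();print(a["t"],a["ee_pos"],a["orientation"],a["gripper_width"])
hsv=cv2.cvtColor(t["color"],cv2.COLOR_BGR2HSV)
m=cv2.inRange(hsv,(60,80,30),(90,255,255));m[:,:225]=0;m[:,330:]=0;m[:190]=0;m[275:]=0
r=cv2.minAreaRect(max(cv2.findContours(m,0,1)[0],key=cv2.contourArea));print(r)
print(np.array([onplane(t,*q,.1) for q in cv2.boxPoints(r)]).round(4))
print("salt cap",tri(t,(169,245.7),s,(264.8,139.3)),onplane(t,169,245.7,.09),onplane(s,264.8,139.3,.09))
cv2.imwrite("pics/t2.png",cv2.resize(t["color"][130:300,140:340],None,fx=3,fy=3))
```

```text
7.725 [0.42353358 0.05913205 0.20197183] [ 1.85811437e-03 -8.86880252e-02  9.96057455e-01  7.26792654e-04] 0.28303016349255966
((293.9773254394531, 225.2076416015625), (8.426895141601562, 46.51963424682617), 77.79953002929688)
[[ 0.508   0.0115  0.1   ]
 [ 0.5288 -0.0909  0.1   ]
 [ 0.5101 -0.0945  0.1   ]
 [ 0.4893  0.0077  0.1   ]]
salt cap (array([0.47101101, 0.24626854, 0.07447396]), np.float64(0.004105175156138582)) [0.46764943 0.24162006 0.09      ] [0.47531742 0.23555421 0.09      ]
```

View pics/t2.png

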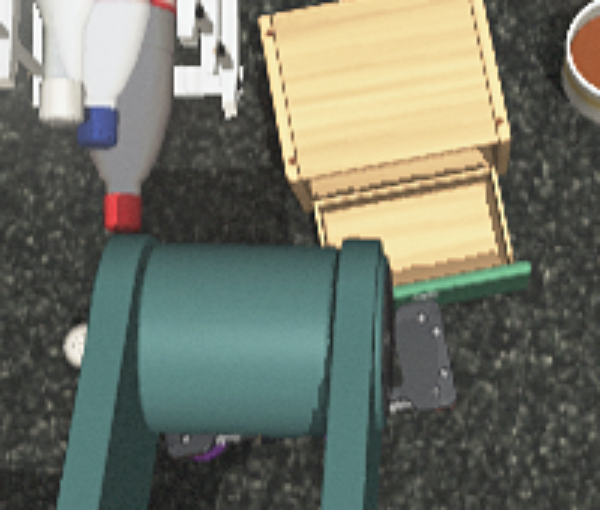

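Drawer has sprung out (front at crop (465,283)). Moving above the salt shaker.

Call:
servo_tool(
  deltas=[
    {"ax": 0, "ay": 0, "az": 0, "tx": -19, "ty": 43, "tz": 0, "fingers": 66},
    {"ax": 0, "ay": 0, "az": 0, "tx": -19, "ty": 43, "tz": 0, "fingers": 66},
    {"ax": 0, "ay": 0, "az": 0, "tx": -19, "ty": 43, "tz": 0, "fingers": 66},
    {"ax": 0, "ay": 0, "az": 0, "tx": -19, "ty": 43, "tz": 0, "fingers": 66},
    {"ax": 0, "ay": 0, "az": 0, "tx": 0, "ty": 0, "tz": 40, "fingers": 66},
    {"ax": 0, "ay": 0, "az": 0, "tx": 0, "ty": 0, "tz": 30, "fingers": 66},
    {"ax": 0, "ay": 0, "az": 0, "tx": 0, "ty": 0, "tz": 0, "fingers": 66},
  ],
)

```text
t: 8.6
ee_pos: [0.4668, 0.2378, 0.1286]
orientation: [-0.002, -0.087, 0.996, -0.001]
wrist_force: [0.3, 0.4, -0.4]
gripper_width: 0.753
grip_force: 0.0
```

Run:
```python
from h import *
s=imaging.snapshot("side")
a=arm.state();print(a["t"],a["ee_pos"],a["orientation"],a["gripper_width"])
cv2.imwrite("pics/s3.png",cv2.resize(s["color"][90:270,200:400],None,fx=4,fy=4)[:600])
for z in(0,.09):print(proj(s,(.469,.242,z)))
```

```text
8.65 [0.46784594 0.23810219 0.1300847 ] [-6.87949037e-04 -8.70862500e-02  9.96200514e-01 -2.20635711e-04] 0.7483339577142277
[264.26569089 155.95720818]
[262.98673101 137.28072393]
```

View pics/s3.png

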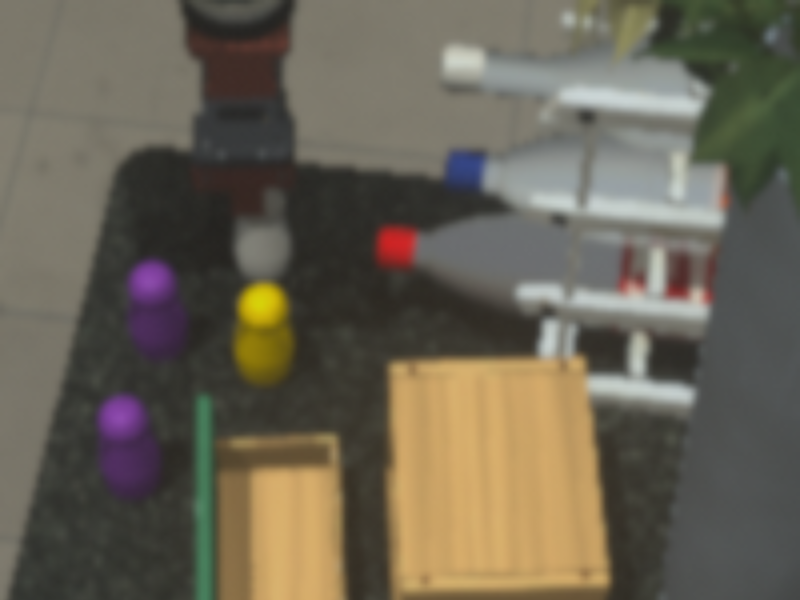

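Side view: shaker body at crop (263,250), with the fingers right above it; the drawer is open. Descending with a 4 mm correction, then gripping.

Call:
servo_tool(
  deltas=[
    {"ax": 0, "ay": 0, "az": 0, "tx": -2, "ty": 3, "tz": 25, "fingers": 66},
    {"ax": 0, "ay": 0, "az": 0, "tx": 0, "ty": 0, "tz": 25, "fingers": 66},
    {"ax": 0, "ay": 0, "az": 0, "tx": 0, "ty": 0, "tz": 25, "fingers": 66},
    {"ax": 0, "ay": 0, "az": 0, "tx": 0, "ty": 0, "tz": 18, "fingers": 66},
    {"ax": 0, "ay": 0, "az": 0, "tx": 0, "ty": 0, "tz": 0, "fingers": 66},
  ],
)

```text
t: 9.28
ee_pos: [0.4698, 0.2415, 0.0379]
orientation: [0.0, -0.087, 0.996, -0.0]
wrist_force: [-0.1, -0.7, 0.4]
gripper_width: 0.751
grip_force: 0.0
```

Call:
servo_tool(
  deltas=[
    {"ax": 0, "ay": 0, "az": 0, "tx": 0, "ty": 0, "tz": 0, "fingers": 30},
    {"ax": 0, "ay": 0, "az": 0, "tx": 0, "ty": 0, "tz": 0, "fingers": 30},
    {"ax": 0, "ay": 0, "az": 0, "tx": 0, "ty": 0, "tz": 0, "fingers": 30},
    {"ax": 0, "ay": 0, "az": 0, "tx": 0, "ty": 0, "tz": 0, "fingers": 30},
    {"ax": 0, "ay": 0, "az": 0, "tx": 0, "ty": 0, "tz": 0, "fingers": 30},
  ],
  force=12,
)

```text
t: 9.9
ee_pos: [0.4698, 0.2421, 0.0384]
orientation: [0.001, -0.087, 0.996, 0.0]
wrist_force: [-0.4, 0.9, 6.9]
gripper_width: 0.462
grip_force: 12.3
```

Call:
servo_tool(
  deltas=[
    {"ax": 0, "ay": 0, "az": 0, "tx": 0, "ty": 0, "tz": -20, "fingers": 30},
    {"ax": 0, "ay": 0, "az": 0, "tx": 0, "ty": 0, "tz": -35, "fingers": 30},
    {"ax": 0, "ay": 0, "az": 0, "tx": 0, "ty": 0, "tz": -40, "fingers": 30},
    {"ax": 0, "ay": 0, "az": 0, "tx": 0, "ty": 0, "tz": -40, "fingers": 30},
    {"ax": 0, "ay": 0, "az": 0, "tx": 0, "ty": 0, "tz": 0, "fingers": 30},
  ],
)

```text
t: 10.52
ee_pos: [0.4708, 0.2423, 0.1754]
orientation: [0.003, -0.087, 0.996, 0.001]
wrist_force: [0.0, 0.7, -2.0]
gripper_width: 0.462
grip_force: 11.8
```

Run:
```python
from h import *
t=imaging.snapshot("top");s=imaging.snapshot("side")
a=arm.state();print(a["t"],a["ee_pos"],a["gripper_width"])
hsv=cv2.cvtColor(t["color"],cv2.COLOR_BGR2HSV)
m=cv2.inRange(hsv,(60,80,30),(90,255,255));m[:,:225]=0;m[:,330:]=0;m[:190]=0;m[275:]=0
r=cv2.minAreaRect(max(cv2.findContours(m,0,1)[0],key=cv2.contourArea));print(r)
print(np.array([onplane(t,*q,.1) for q in cv2.boxPoints(r)]).round(4))
canvas=np.zeros((600,800,3),np.uint8)
canvas[:,:400]=cv2.resize(t["color"][130:280,200:300],(400,600));canvas[:,400:]=cv2.resize(s["color"][120:270,230:330],(400,600))
cv2.imwrite("pics/c4.png",canvas)
```

```text
10.625 [0.46843632 0.24138623 0.1722128 ] 0.4662424720504622
((283.809814453125, 241.0966339111328), (7.941444396972656, 72.5572509765625), 79.01934814453125)
[[ 0.4679  0.0631  0.1   ]
 [ 0.4968 -0.0966  0.1   ]
 [ 0.4792 -0.0995  0.1   ]
 [ 0.4504  0.0597  0.1   ]]
```

View pics/c4.png

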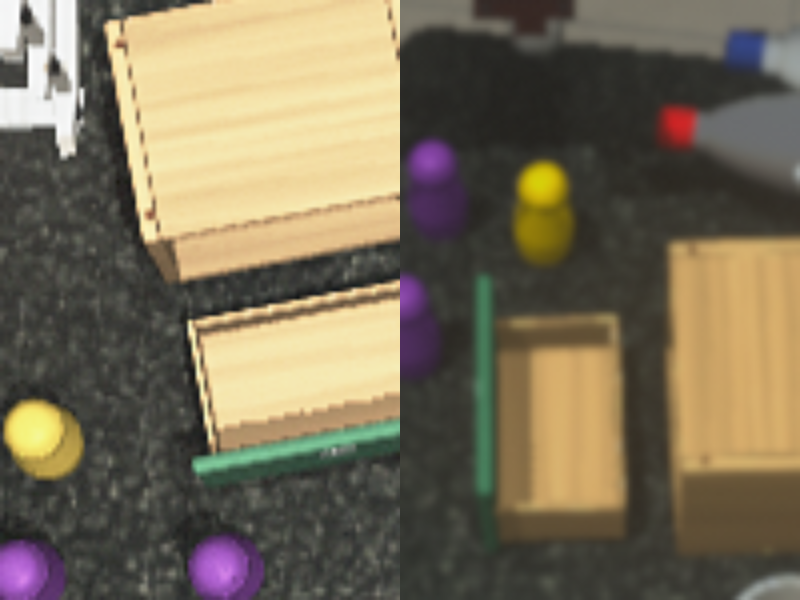

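Shaker is held and lifted clear; the drawer is fully out (front's inner edge midpoint (0.482,-0.017), floor centre (0.522,-0.010)), as expected. Carrying it over.

Call:
servo_tool(
  deltas=[
    {"ax": 0, "ay": 0, "az": 0, "tx": -1.5, "ty": -25, "tz": 0, "fingers": 30},
    {"ax": 0, "ay": 0, "az": 0, "tx": -1.5, "ty": -45, "tz": 0, "fingers": 30},
    {"ax": 0, "ay": 0, "az": 0, "tx": -1.5, "ty": -50, "tz": 0, "fingers": 30},
    {"ax": 0, "ay": 0, "az": 0, "tx": -1.5, "ty": -50, "tz": 0, "fingers": 30},
    {"ax": 0, "ay": 0, "az": 0, "tx": -1.5, "ty": -50, "tz": 0, "fingers": 30},
    {"ax": 0, "ay": 0, "az": 0, "tx": -1.5, "ty": -36, "tz": 0, "fingers": 30},
    {"ax": 0, "ay": 0, "az": 0, "tx": 0, "ty": 0, "tz": 0, "fingers": 30},
    {"ax": 0, "ay": 0, "az": 0, "tx": 0, "ty": 0, "tz": 0, "fingers": 30},
  ],
)

```text
t: 11.62
ee_pos: [0.5208, -0.0084, 0.1711]
orientation: [-0.002, -0.087, 0.996, 0.001]
wrist_force: [-0.1, -0.9, -1.6]
gripper_width: 0.461
grip_force: 11.8
```

Call:
servo_tool(
  deltas=[
    {"ax": 0, "ay": 0, "az": 0, "tx": 0, "ty": 0, "tz": 30, "fingers": 30},
    {"ax": 0, "ay": 0, "az": 0, "tx": 0, "ty": 0, "tz": 0, "fingers": 30},
  ],
)

```text
t: 11.88
ee_pos: [0.5196, -0.0074, 0.1406]
orientation: [-0.003, -0.088, 0.996, 0.001]
wrist_force: [-0.6, -0.7, -1.5]
gripper_width: 0.466
grip_force: 11.8
```

Run:
```python
from h import *
s=imaging.snapshot("side");a=arm.state();print(a["t"],a["ee_pos"],a["orientation"],a["gripper_width"],a["grip_force"])
cv2.imwrite("pics/s5.png",cv2.resize(s["color"][130:280,240:370],None,fx=4,fy=4))
```

```text
11.925 [ 0.52065056 -0.00761595  0.14172483] [-1.75740604e-03 -8.79193236e-02  9.96125935e-01  4.76080631e-04] 0.46616333320987485 11.81215793046227
```

View pics/s5.png

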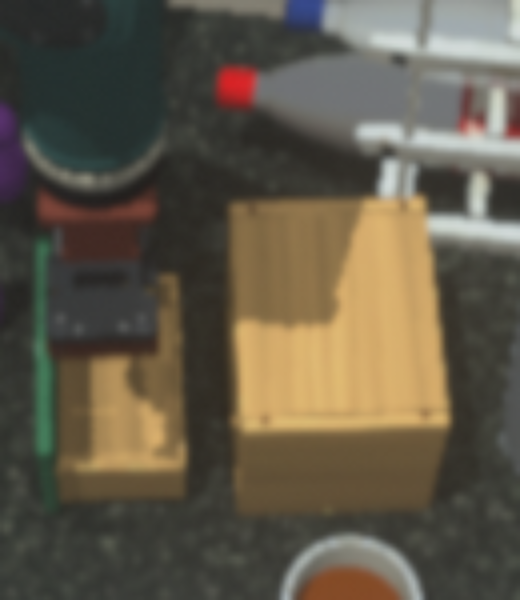

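The gripper covers the shaker, but the pose and opening are right. Lowering.

Call:
servo_tool(
  deltas=[
    {"ax": 0, "ay": 0, "az": 0, "tx": 0, "ty": -1.5, "tz": 25, "fingers": 30},
    {"ax": 0, "ay": 0, "az": 0, "tx": 0, "ty": 0, "tz": 25, "fingers": 30},
    {"ax": 0, "ay": 0, "az": 0, "tx": 0, "ty": 0, "tz": 20, "fingers": 30},
    {"ax": 0, "ay": 0, "az": 0, "tx": 0, "ty": 0, "tz": 8, "fingers": 30},
    {"ax": 0, "ay": 0, "az": 0, "tx": 0, "ty": 0, "tz": 0, "fingers": 30},
    {"ax": 0, "ay": 0, "az": 0, "tx": 0, "ty": 0, "tz": 0, "fingers": 30},
  ],
)

```text
t: 12.68
ee_pos: [0.5233, -0.0104, 0.0656]
orientation: [0.001, -0.087, 0.996, -0.0]
wrist_force: [0.1, -0.3, -0.5]
gripper_width: 0.465
grip_force: 11.8
```

Call:
servo_tool(
  deltas=[
    {"ax": 0, "ay": 0, "az": 0, "tx": 0, "ty": 0, "tz": 2, "fingers": 30},
    {"ax": 0, "ay": 0, "az": 0, "tx": 0, "ty": 0, "tz": 0, "fingers": 30},
  ],
)

```text
t: 12.92
ee_pos: [0.5227, -0.0105, 0.063]
orientation: [0.0, -0.087, 0.996, -0.0]
wrist_force: [-0.5, -0.1, -1.2]
gripper_width: 0.467
grip_force: 11.8
```

Call:
servo_tool(
  deltas=[
    {"ax": 0, "ay": 0, "az": 0, "tx": 0, "ty": 0, "tz": 1.5, "fingers": 30},
    {"ax": 0, "ay": 0, "az": 0, "tx": 0, "ty": 0, "tz": 0, "fingers": 30},
  ],
)

```text
t: 13.18
ee_pos: [0.5224, -0.0104, 0.0611]
orientation: [-0.0, -0.087, 0.996, -0.0]
wrist_force: [0.2, -0.7, -1.0]
gripper_width: 0.461
grip_force: 11.8
```

Call:
servo_tool(
  deltas=[
    {"ax": 0, "ay": 0, "az": 0, "tx": 0, "ty": 0, "tz": 1.5, "fingers": 30},
    {"ax": 0, "ay": 0, "az": 0, "tx": 0, "ty": 0, "tz": 0, "fingers": 30},
  ],
)

```text
t: 13.42
ee_pos: [0.5224, -0.0104, 0.0595]
orientation: [-0.0, -0.087, 0.996, -0.0]
wrist_force: [0.2, 0.0, -1.2]
gripper_width: 0.465
grip_force: 11.8
```

Call:
servo_tool(
  deltas=[
    {"ax": 0, "ay": 0, "az": 0, "tx": 0, "ty": 0, "tz": 1, "fingers": 30},
    {"ax": 0, "ay": 0, "az": 0, "tx": 0, "ty": 0, "tz": 0, "fingers": 30},
  ],
)

```text
t: 13.68
ee_pos: [0.5225, -0.0104, 0.0586]
orientation: [-0.0, -0.087, 0.996, -0.0]
wrist_force: [0.1, -0.0, -0.8]
gripper_width: 0.465
grip_force: 11.8
```

Call:
servo_tool(
  deltas=[
    {"ax": 0, "ay": 0, "az": 0, "tx": 0, "ty": 0, "tz": 1, "fingers": 30},
    {"ax": 0, "ay": 0, "az": 0, "tx": 0, "ty": 0, "tz": 0, "fingers": 30},
  ],
)

```text
t: 13.92
ee_pos: [0.523, -0.0103, 0.0584]
orientation: [0.001, -0.087, 0.996, -0.0]
wrist_force: [-1.4, 0.8, 6.8]
gripper_width: 0.465
grip_force: 12.4
```

Call:
servo_tool(
  deltas=[
    {"ax": 0, "ay": 0, "az": 0, "tx": 0, "ty": 0, "tz": 0.6, "fingers": 30},
    {"ax": 0, "ay": 0, "az": 0, "tx": 0, "ty": 0, "tz": 0, "fingers": 30},
  ],
)

```text
t: 14.18
ee_pos: [0.5232, -0.0103, 0.0583]
orientation: [0.001, -0.087, 0.996, -0.0]
wrist_force: [-2.5, 1.1, 12.2]
gripper_width: 0.465
grip_force: 12.7
```

On the floor. Easing off, opening and lifting.

Call:
servo_tool(
  deltas=[
    {"ax": 0, "ay": 0, "az": 0, "tx": 0, "ty": 0, "tz": -1.6, "fingers": 30},
    {"ax": 0, "ay": 0, "az": 0, "tx": 0, "ty": 0, "tz": 0, "fingers": 44},
    {"ax": 0, "ay": 0, "az": 0, "tx": 0, "ty": 0, "tz": 0, "fingers": 62},
    {"ax": 0, "ay": 0, "az": 0, "tx": 0, "ty": 0, "tz": 0, "fingers": 62},
    {"ax": 0, "ay": 0, "az": 0, "tx": 0, "ty": 0, "tz": 0, "fingers": 62},
  ],
)

```text
t: 14.8
ee_pos: [0.5225, -0.0104, 0.0586]
orientation: [-0.0, -0.087, 0.996, -0.0]
wrist_force: [0.2, 0.7, 0.2]
gripper_width: 0.701
grip_force: 0.0
```

Call:
servo_tool(
  deltas=[
    {"ax": 0, "ay": 0, "az": 0, "tx": 0, "ty": 0, "tz": -20, "fingers": 62},
    {"ax": 0, "ay": 0, "az": 0, "tx": 0, "ty": 0, "tz": -40, "fingers": 62},
    {"ax": 0, "ay": 0, "az": 0, "tx": 0, "ty": 0, "tz": -50, "fingers": 62},
    {"ax": 0, "ay": 0, "az": 0, "tx": 40, "ty": 0, "tz": -10, "fingers": 0},
    {"ax": 0, "ay": 0, "az": 0, "tx": 50, "ty": 0, "tz": 0, "fingers": 0},
    {"ax": 0, "ay": 0, "az": 0, "tx": 20, "ty": 0, "tz": 0, "fingers": 0},
    {"ax": 0, "ay": 0, "az": 0, "tx": 0, "ty": 0, "tz": 0, "fingers": 0},
  ],
)

```text
t: 15.68
ee_pos: [0.4136, -0.0296, 0.1787]
orientation: [0.0, -0.087, 0.996, -0.0]
wrist_force: [1.5, 0.8, -0.3]
gripper_width: 0.289
grip_force: 0.0
```

Run:
```python
from h import *
t=imaging.snapshot("top");s=imaging.snapshot("side");a=arm.state();print(a["t"],a["ee_pos"],a["orientation"],a["gripper_width"],a["wrist_force"])
c=np.zeros((600,800,3),np.uint8)
c[:,:400]=cv2.resize(t["color"][150:300,220:320],(400,600));c[:,400:]=cv2.resize(s["color"][140:290,240:340],(400,600))
cv2.imwrite("pics/c6.png",c)
```

```text
15.775 [ 0.4160685  -0.02978991  0.17900679] [ 1.06048824e-03 -8.69665603e-02  9.96210626e-01 -2.85484038e-04] 0.20147878066568997 [ 1.58527041 -0.52113552  0.00249028]
```

View pics/c6.png

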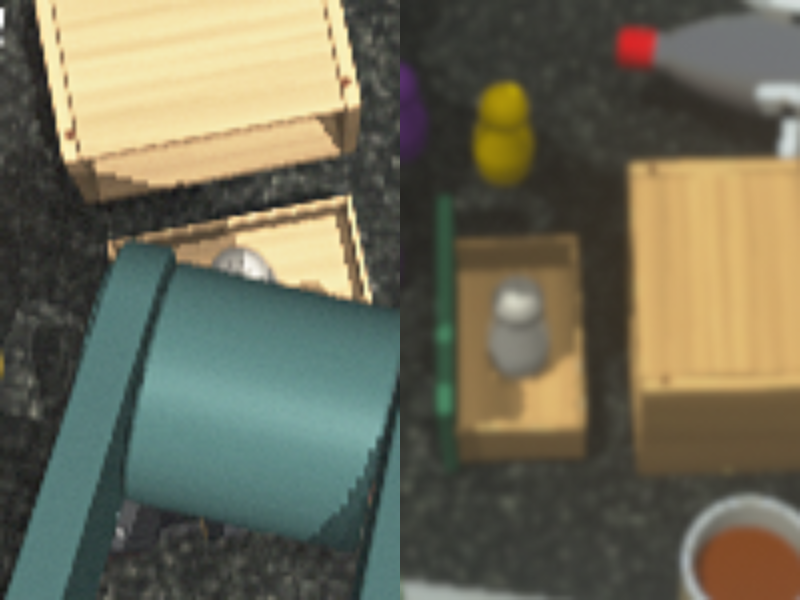

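Shaker stands upright mid-drawer (side crop (520,325)). Lowering the closed fingers in front of the dot and pushing slowly.

Call:
servo_tool(
  deltas=[
    {"ax": 0, "ay": 0, "az": 0, "tx": 0, "ty": 0, "tz": 0, "fingers": 0},
    {"ax": 0, "ay": 0, "az": 0, "tx": 0, "ty": 0, "tz": 0, "fingers": 0},
    {"ax": 0, "ay": 0, "az": 0, "tx": 0, "ty": 0, "tz": 40, "fingers": 0},
    {"ax": 0, "ay": 0, "az": 0, "tx": 0, "ty": 0, "tz": 40, "fingers": 0},
    {"ax": 0, "ay": 0, "az": 0, "tx": 0, "ty": 0, "tz": 19, "fingers": 0},
    {"ax": 0, "ay": 0, "az": 0, "tx": -15, "ty": 0, "tz": 0, "fingers": 0},
    {"ax": 0, "ay": 0, "az": 0, "tx": -15, "ty": 0, "tz": 0, "fingers": 0},
    {"ax": 0, "ay": 0, "az": 0, "tx": -8, "ty": 0, "tz": 0, "fingers": 0},
    {"ax": 0, "ay": 0, "az": 0, "tx": -4, "ty": 0, "tz": 0, "fingers": 0},
    {"ax": 0, "ay": 0, "az": 0, "tx": 0, "ty": 0, "tz": 0, "fingers": 0},
  ],
)

```text
t: 17.02
ee_pos: [0.4559, -0.0222, 0.08]
orientation: [0.0, -0.087, 0.996, -0.0]
wrist_force: [-0.6, -0.6, 0.1]
gripper_width: 0.003
grip_force: 0.0
```

Call:
servo_tool(
  deltas=[
    {"ax": 0, "ay": 0, "az": 0, "tx": -2, "ty": 0, "tz": 0, "fingers": 0},
    {"ax": 0, "ay": 0, "az": 0, "tx": -2, "ty": 0, "tz": 0, "fingers": 0},
    {"ax": 0, "ay": 0, "az": 0, "tx": -2, "ty": 0, "tz": 0, "fingers": 0},
    {"ax": 0, "ay": 0, "az": 0, "tx": -2, "ty": 0, "tz": 0, "fingers": 0},
    {"ax": 0, "ay": 0, "az": 0, "tx": -3, "ty": 0, "tz": 0, "fingers": 0},
    {"ax": 0, "ay": 0, "az": 0, "tx": -3, "ty": 0, "tz": 0, "fingers": 0},
  ],
)

```text
t: 17.77
ee_pos: [0.4675, -0.0198, 0.0794]
orientation: [-0.002, -0.087, 0.996, 0.0]
wrist_force: [-5.8, -2.1, 3.4]
gripper_width: 0.008
grip_force: 2.6
```

Call:
servo_tool(
  deltas=[
    {"ax": 0, "ay": 0, "az": 0, "tx": -4, "ty": 0, "tz": 0, "fingers": 0},
    {"ax": 0, "ay": 0, "az": 0, "tx": -4, "ty": 0, "tz": 0, "fingers": 0},
    {"ax": 0, "ay": 0, "az": 0, "tx": -4, "ty": 0, "tz": 0, "fingers": 0},
    {"ax": 0, "ay": 0, "az": 0, "tx": -4, "ty": 0, "tz": 0, "fingers": 0},
    {"ax": 0, "ay": 0, "az": 0, "tx": -4, "ty": 0, "tz": 0, "fingers": 0},
    {"ax": 0, "ay": 0, "az": 0, "tx": -4, "ty": 0, "tz": 0, "fingers": 0},
    {"ax": 0, "ay": 0, "az": 0, "tx": -4, "ty": 0, "tz": 0, "fingers": 0},
    {"ax": 0, "ay": 0, "az": 0, "tx": -4, "ty": 0, "tz": 0, "fingers": 0},
    {"ax": 0, "ay": 0, "az": 0, "tx": -4, "ty": 0, "tz": 0, "fingers": 0},
    {"ax": 0, "ay": 0, "az": 0, "tx": -4, "ty": 0, "tz": 0, "fingers": 0},
  ],
)

```text
t: 19.02
ee_pos: [0.5066, -0.0129, 0.0793]
orientation: [-0.002, -0.087, 0.996, 0.0]
wrist_force: [-4.6, -1.3, 3.9]
gripper_width: 0.005
grip_force: 2.9
```

Run:
```python
from h import *
s=imaging.snapshot("side");a=arm.state();print(a["t"],a["ee_pos"],a["wrist_force"])
cv2.imwrite("pics/s7.png",cv2.resize(s["color"][150:270,240:360],None,fx=5,fy=5))
```

```text
19.075 [ 0.50735929 -0.01274367  0.07936033] [-4.47799629 -0.65351434  2.11714111]
```

View pics/s7.png

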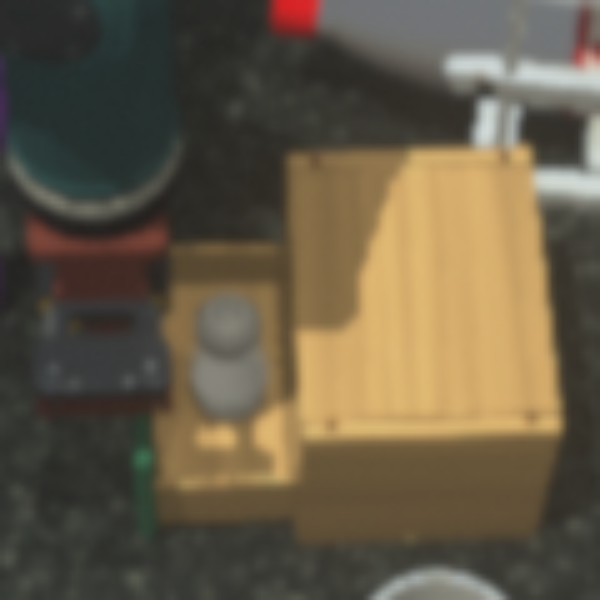

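Shaker upright (crop (228,355)), drawer half in, 5 N. Continuing.

Call:
servo_tool(
  deltas=[
    {"ax": 0, "ay": 0, "az": 0, "tx": -4, "ty": 0, "tz": 0, "fingers": 0},
    {"ax": 0, "ay": 0, "az": 0, "tx": -4, "ty": 0, "tz": 0, "fingers": 0},
    {"ax": 0, "ay": 0, "az": 0, "tx": -4, "ty": 0, "tz": 0, "fingers": 0},
    {"ax": 0, "ay": 0, "az": 0, "tx": -4, "ty": 0, "tz": 0, "fingers": 0},
    {"ax": 0, "ay": 0, "az": 0, "tx": -4, "ty": 0, "tz": 0, "fingers": 0},
  ],
)

```text
t: 19.7
ee_pos: [0.5263, -0.0093, 0.0792]
orientation: [-0.002, -0.087, 0.996, 0.0]
wrist_force: [-6.3, -1.0, 4.9]
gripper_width: 0.004
grip_force: 3.0
```

Call:
servo_tool(
  deltas=[
    {"ax": 0, "ay": 0, "az": 0, "tx": -4, "ty": 0, "tz": 0, "fingers": 0},
    {"ax": 0, "ay": 0, "az": 0, "tx": -4, "ty": 0, "tz": 0, "fingers": 0},
    {"ax": 0, "ay": 0, "az": 0, "tx": -4, "ty": 0, "tz": 0, "fingers": 0},
    {"ax": 0, "ay": 0, "az": 0, "tx": -4, "ty": 0, "tz": 0, "fingers": 0},
    {"ax": 0, "ay": 0, "az": 0, "tx": 0, "ty": 0, "tz": 0, "fingers": 0},
  ],
)

```text
t: 20.32
ee_pos: [0.5427, -0.0064, 0.0792]
orientation: [-0.001, -0.087, 0.996, 0.0]
wrist_force: [-4.4, -0.4, 2.0]
gripper_width: 0.005
grip_force: 2.5
```

Call:
servo_tool(
  deltas=[
    {"ax": 0, "ay": 0, "az": 0, "tx": -2, "ty": 0, "tz": 0, "fingers": 0},
    {"ax": 0, "ay": 0, "az": 0, "tx": -2, "ty": 0, "tz": 0, "fingers": 0},
    {"ax": 0, "ay": 0, "az": 0, "tx": -2, "ty": 0, "tz": 0, "fingers": 0},
    {"ax": 0, "ay": 0, "az": 0, "tx": 0, "ty": 0, "tz": 0, "fingers": 0},
  ],
)

```text
t: 20.82
ee_pos: [0.5487, -0.0053, 0.0792]
orientation: [-0.001, -0.087, 0.996, 0.0]
wrist_force: [-5.3, 0.1, 1.4]
gripper_width: 0.01
grip_force: 2.4
```

Call:
servo_tool(
  deltas=[
    {"ax": 0, "ay": 0, "az": 0, "tx": -1.5, "ty": 0, "tz": 0, "fingers": 0},
    {"ax": 0, "ay": 0, "az": 0, "tx": 0, "ty": 0, "tz": 0, "fingers": 0},
  ],
)

```text
t: 21.08
ee_pos: [0.5501, -0.0051, 0.0793]
orientation: [-0.001, -0.087, 0.996, 0.0]
wrist_force: [-5.3, -0.3, 1.7]
gripper_width: 0.003
grip_force: 2.5
```

Call:
servo_tool(
  deltas=[
    {"ax": 0, "ay": 0, "az": 0, "tx": -1.5, "ty": 0, "tz": 0, "fingers": 0},
    {"ax": 0, "ay": 0, "az": 0, "tx": 0, "ty": 0, "tz": 0, "fingers": 0},
  ],
)

```text
t: 21.32
ee_pos: [0.5515, -0.0048, 0.0793]
orientation: [-0.001, -0.087, 0.996, 0.0]
wrist_force: [-6.0, -0.4, 2.8]
gripper_width: 0.01
grip_force: 2.7
```

Call:
servo_tool(
  deltas=[
    {"ax": 0, "ay": 0, "az": 0, "tx": -1.5, "ty": 0, "tz": 0, "fingers": 0},
    {"ax": 0, "ay": 0, "az": 0, "tx": 0, "ty": 0, "tz": 0, "fingers": 0},
  ],
)

```text
t: 21.58
ee_pos: [0.5529, -0.0046, 0.0793]
orientation: [-0.002, -0.087, 0.996, 0.0]
wrist_force: [-6.0, -0.9, 1.6]
gripper_width: 0.006
grip_force: 2.9
```

Call:
servo_tool(
  deltas=[
    {"ax": 0, "ay": 0, "az": 0, "tx": -1.5, "ty": 0, "tz": 0, "fingers": 0},
    {"ax": 0, "ay": 0, "az": 0, "tx": 0, "ty": 0, "tz": 0, "fingers": 0},
  ],
)

```text
t: 21.82
ee_pos: [0.5543, -0.0043, 0.0792]
orientation: [-0.002, -0.087, 0.996, 0.0]
wrist_force: [-5.7, 0.4, 2.8]
gripper_width: 0.01
grip_force: 2.9
```

Call:
servo_tool(
  deltas=[
    {"ax": 0, "ay": 0, "az": 0, "tx": -1.5, "ty": 0, "tz": 0, "fingers": 0},
    {"ax": 0, "ay": 0, "az": 0, "tx": 0, "ty": 0, "tz": 0, "fingers": 0},
  ],
)

```text
t: 22.08
ee_pos: [0.5556, -0.0041, 0.0792]
orientation: [-0.002, -0.087, 0.996, 0.0]
wrist_force: [-6.1, -0.2, 3.4]
gripper_width: 0.007
grip_force: 3.1
```

Call:
servo_tool(
  deltas=[
    {"ax": 0, "ay": 0, "az": 0, "tx": -1, "ty": 0, "tz": 0, "fingers": 0},
    {"ax": 0, "ay": 0, "az": 0, "tx": 0, "ty": 0, "tz": 0, "fingers": 0},
  ],
)

```text
t: 22.32
ee_pos: [0.5561, -0.004, 0.0792]
orientation: [-0.002, -0.087, 0.996, 0.0]
wrist_force: [-7.7, -1.0, 5.0]
gripper_width: 0.006
grip_force: 3.8
```

Call:
servo_tool(
  deltas=[
    {"ax": 0, "ay": 0, "az": 0, "tx": -0.7, "ty": 0, "tz": 0, "fingers": 0},
    {"ax": 0, "ay": 0, "az": 0, "tx": 0, "ty": 0, "tz": 0, "fingers": 0},
  ],
)

```text
t: 22.58
ee_pos: [0.5563, -0.0039, 0.0793]
orientation: [-0.003, -0.087, 0.996, 0.0]
wrist_force: [-9.2, -1.6, 5.8]
gripper_width: 0.004
grip_force: 4.4
```

Call:
servo_tool(
  deltas=[
    {"ax": 0, "ay": 0, "az": 0, "tx": 4, "ty": 0, "tz": 0, "fingers": 0},
    {"ax": 0, "ay": 0, "az": 0, "tx": 4, "ty": 0, "tz": 0, "fingers": 0},
    {"ax": 0, "ay": 0, "az": 0, "tx": 4, "ty": 0, "tz": 0, "fingers": 0},
    {"ax": 0, "ay": 0, "az": 0, "tx": 4, "ty": 0, "tz": 0, "fingers": 0},
    {"ax": 0, "ay": 0, "az": 0, "tx": 4, "ty": 0, "tz": 0, "fingers": 0},
    {"ax": 0, "ay": 0, "az": 0, "tx": 0, "ty": 0, "tz": 0, "fingers": 0},
    {"ax": 0, "ay": 0, "az": 0, "tx": 0, "ty": 0, "tz": 0, "fingers": 0},
    {"ax": 0, "ay": 0, "az": 0, "tx": 0, "ty": 0, "tz": 0, "fingers": 0},
  ],
)

```text
t: 23.58
ee_pos: [0.5398, -0.0075, 0.0797]
orientation: [0.0, -0.087, 0.996, -0.0]
wrist_force: [-0.1, -0.7, -0.4]
gripper_width: 0.002
grip_force: 0.0
```

No contact force 5 mm in front of the latched position, so the catch holds. Backing away and verifying by measurement.

Call:
servo_tool(
  deltas=[
    {"ax": 0, "ay": 0, "az": 0, "tx": 20, "ty": 0, "tz": 0, "fingers": 0},
    {"ax": 0, "ay": 0, "az": 0, "tx": 40, "ty": 0, "tz": 0, "fingers": 0},
    {"ax": 0, "ay": 0, "az": 0, "tx": 20, "ty": 0, "tz": -30, "fingers": 0},
    {"ax": 0, "ay": 0, "az": 0, "tx": 0, "ty": 0, "tz": -50, "fingers": 0},
    {"ax": 0, "ay": 0, "az": 0, "tx": 0, "ty": 0, "tz": -50, "fingers": 0},
    {"ax": 0, "ay": 0, "az": 0, "tx": 0, "ty": 50, "tz": 0, "fingers": 0},
    {"ax": 0, "ay": 0, "az": 0, "tx": 0, "ty": 50, "tz": 0, "fingers": 0},
    {"ax": 0, "ay": 0, "az": 0, "tx": 0, "ty": 50, "tz": 0, "fingers": 0},
    {"ax": 0, "ay": 0, "az": 0, "tx": 0, "ty": 50, "tz": 0, "fingers": 0},
    {"ax": 0, "ay": 0, "az": 0, "tx": 0, "ty": 0, "tz": 0, "fingers": 0},
  ],
)

```text
t: 24.82
ee_pos: [0.4252, 0.1784, 0.2097]
orientation: [0.0, -0.09, 0.996, 0.0]
wrist_force: [0.5, -0.7, 0.8]
gripper_width: 0.003
grip_force: 0.0
```

Run:
```python
from h import *
t=imaging.snapshot("top");s=imaging.snapshot("side")
a=arm.state();print(a["t"],a["ee_pos"],a["wrist_force"])
hsv=cv2.cvtColor(t["color"],cv2.COLOR_BGR2HSV)
m=cv2.inRange(hsv,(60,80,30),(90,255,255));m[:,:225]=0;m[:,330:]=0;m[:185]=0;m[275:]=0
r=cv2.minAreaRect(max(cv2.findContours(m,0,1)[0],key=cv2.contourArea));print(r)
print(np.array([onplane(t,*q,.1) for q in cv2.boxPoints(r)]).round(4))
def cen(im,lo,hi,b):
    x0,y0,x1,y1=b;M=cv2.moments(cv2.inRange(cv2.cvtColor(im[y0:y1,x0:x1],cv2.COLOR_BGR2HSV),lo,hi),True)
    return M["m00"],M["m10"]/max(M["m00"],1)+x0,M["m01"]/max(M["m00"],1)+y0
s0=cv2.imread("pics/side0.png")
for n,lo,hi in(("purple",(130,80,40),(165,255,255)),("yellow",(20,120,80),(35,255,255))):
    for im in(s0,s["color"]): print(n,cen(im,lo,hi,(215,140,280,220)))
d=cv2.absdiff(s0,s["color"]).max(2)[60:420,180:430]>40
print("changed px",np.argwhere(d).shape, [ (c[0]+180,c[1]+60,c[2],c[3]) for c in map(cv2.boundingRect,cv2.findContours(d.astype(np.uint8),0,1)[0]) if c[2]*c[3]>30])
```

```text
24.925 [0.4258238  0.17572805 0.20963101] [-0.36729468 -0.84299439 -0.42142782]
((276.8515930175781, 205.89971923828125), (9.944478034973145, 71.19486999511719), 79.04593658447266)
[[ 0.5504  0.0777  0.1   ]
 [ 0.5791 -0.0808  0.1   ]
 [ 0.5566 -0.0846  0.1   ]
 [ 0.5281  0.0734  0.1   ]]
purple (598.0, 234.6304347826087, 185.09364548494983)
purple (622.0, 234.78938906752413, 184.8247588424437)
yellow (323.0, 265.1021671826625, 172.4891640866873)
yellow (312.0, 265.17628205128204, 172.8301282051282)
changed px (2461, 2) [(293, 210, 6, 23), (294, 147, 10, 6), (258, 134, 14, 37), (216, 60, 36, 75)]
```

```bash
python3 -c "
from h import *
print(ticket.job_done())"
```

```text
the job is handed in; nothing more can be done
None
```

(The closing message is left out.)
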